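# Size a specimen mount in the stepped gauge

## Task

Pick up the specimen mount that stands on the round pad and find its size with the stepped gauge: try it in the smallest pocket first and then in each next larger one, pressing it gently onto every pocket, until it goes in. Leave it standing fully home in that first pocket that takes it, let go and move the gripper clear; never force it, do not try a larger pocket than needed, and leave everything else alone.

Things in the scene. Friction and masses are not known exactly. Their poses are not given: they have to be found in the camera images.
- mount_a: plain steel specimen mount, one of three that look alike: round puck 22 mm tall, 26 to 34 mm across (made for one of the pockets, not told which), lower rim chamfered 1 mm, with a 14 x 14 mm square shank 30 mm tall on its centre; 52 mm overall, about 90 g. Origin: centre of the underside; z up, x and y square to the shank's flats. Stands on the pad (to be sized) or on the rack (leave alone)
- mount_b: plain steel specimen mount, one of three that look alike: round puck 22 mm tall, 26 to 34 mm across (made for one of the pockets, not told which), lower rim chamfered 1 mm, with a 14 x 14 mm square shank 30 mm tall on its centre; 52 mm overall, about 90 g. Origin: centre of the underside; z up, x and y square to the shank's flats. Stands on the pad (to be sized) or on the rack (leave alone)
- mount_c: plain steel specimen mount, one of three that look alike: round puck 22 mm tall, 26 to 34 mm across (made for one of the pockets, not told which), lower rim chamfered 1 mm, with a 14 x 14 mm square shank 30 mm tall on its centre; 52 mm overall, about 90 g. Origin: centre of the underside; z up, x and y square to the shank's flats. Stands on the pad (to be sized) or on the rack (leave alone)
- pad: grey round felt-topped pad, 60 mm across, 6 mm thick, fixed; the mount to be sized stands near its centre. Origin: centre of its underside, on the bench
- rack: white plate 70 x 150 x 6 mm, fixed, where the two other mounts stand. Origin: centre of its underside
- gauge: fixed rigid aluminium block, 56 mm wide (x), 184 mm long (y), in four 46 mm stairs 20, 26, 32, 38 mm high, a blind round pocket amid each; smallest in the lowest stair, at the +y end, each next 3 mm wider. A mount too big stays on the mouth, at most 1.5 mm in; in its own pocket it drops 10 mm to the floor. Over 30 N on the gauge is forcing. Origin: centre of the underside
- pocket1 (a point): centre of the mouth of the smallest pocket, level with its stair's top, 20 mm above the bench. Made for 24 mm pucks: round, 25.2 mm wide, 10 mm deep, flat floor, mouth broken by a 1 mm chamfer. Axes as the gauge's
- pocket2 (a point): centre of the mouth of the second pocket, level with its stair's top, 26 mm above the bench. Made for 27 mm pucks: round, 28.2 mm wide, 10 mm deep, flat floor, mouth broken by a 1 mm chamfer. Axes as the gauge's
- pocket3 (a point): centre of the mouth of the third pocket, level with its stair's top, 32 mm above the bench. Made for 30 mm pucks: round, 31.2 mm wide, 10 mm deep, flat floor, mouth broken by a 1 mm chamfer. Axes as the gauge's
- pocket4 (a point): centre of the mouth of the largest pocket, level with its stair's top, 38 mm above the bench. Made for 33 mm pucks: round, 34.2 mm wide, 10 mm deep, flat floor, mouth broken by a 1 mm chamfer. Axes as the gauge's
- jar: small amber sample jar with a white cap, 50 mm across, 60 mm tall, bystander. Origin: centre of its underside
- driver: screwdriver, 160 mm long, lying on the bench, bystander. Origin: underside, mid length
- joystick: white control box 100 x 130 x 35 mm with a small joystick, 91 mm tall in all, fixed bystander. Origin: centre of its underside
Not all that is in view belongs to the job. Of the things shaped like the pad, the grey one is meant.

How it is judged:
By the outcome, as a careful person would: the job done as asked, in the order asked, and still so for the second after the job is handed in, with the robot touching nothing.
It also fails if it takes over 72 s, if anything falls off the work surface, if the arm or the gripper's body presses on something with over 40 N, if the wrist force passes 120 N, or if a joint passes its speed limit or range.

## Robot

A 6-joint arm with a two-finger parallel gripper is mounted at the origin on the work surface. World frame = base frame: x ahead of the robot, y to its left, z up, the work surface at z = 0. Lengths are in m, angles in rad, forces in N, time in s.
With the tool pointing down it reaches from about 0.35 to 0.775 m from the base axis. Payload 7.3 kg.
Tool frame: the origin (TCP) lies at the very end of the fingers, on their centre line; the grasp point (between the pads) lies 19 mm behind it (robot.tcp_to_grasp is the distance from the TCP to the grasp point, in m); x points along the fingers, y is the direction in which the jaws open and shut, and the axes are right-handed (so a half turn about x gives the same grasp; the last joint's range is limited). The gripper opens to 92 mm and grips with 3 to 60 N. Pads are 19 mm wide; open, the fingers measure 130 mm over their backs; the gripper's body (75 mm by 190 mm) begins 47 mm behind the grasp point.
Start: joints at [-1.302, 0.342, 1.524, -0, 1.275, -0.146], TCP at [0.212, -0.48, 0.197] pointing down, gripper open.
Joint ranges: [-2.53, 2.53], [-0.77, 2.02], [0.04, 2.7], [-1, 4.14], [0.28, 2.66], [-3.11, 3.11]. Speed limits (rad/s): [2.57, 2.57, 3.14, 3.14, 3.14, 3.14].

## Interface

Orientations are given as [roll, pitch, yaw] about the fixed x, y, z axes, in that order (R = Rz(yaw) Ry(pitch) Rx(roll)).
In Python, from cell import robot gives the robot as it stands.
- The arm moves only by the tool move_arm, never from a script. Its argument "increments" is a list of rows, each a list of 4 numbers: the shift along the tool's x, y, z normalised to -1 to 1, where 1 is 40 cm, then the turn about the tool's x normalised to -1 to 1, where 1 is 60 degrees. In form: [[dx, dy, dz, twist], ...]. A call has 1 to 5 rows; each row is the pose to reach, as a shift and turn from the pose commanded when the call began, along the tool's axes at that moment; what a row does not reach only later rows make up. A row lasts 1/8 s, in which the tool goes at most 62.5 mm and 10.7 degrees, less where a joint would pass 70% of its speed; a pose out of reach is approached as far as the arm can. A call with a number of a shift or a turn outside -1 to 1 is refused whole. A call with a gripper value outside its range is refused whole. "gripper" is the closure, from 0 (fully open) to 1 (shut), set as the call begins (left out, the last holds). The fingers move at their own pace and stop on an object; "squeeze" is the grip in N (left out, the last holds). Time passes only in rows, so rows that repeat a pose let the fingers close. It gives the time, the measured TCP pose, the force and the opening at its end, in the units of the state.
- robot.observe(): the state, without advancing time (a new reading comes with each control period).
- robot.read_camera(name): name is "side" or "top" or "wrist"; returns the picture (420x560x3 uint8, red, green, blue); there is no depth.
- robot.camera_params(name): a dict with "fx", "fy", "cx", "cy" (pixels), "R" (3x3) and "t" (3): a world point X has camera coordinates R X + t; the wrist camera has in their place "tool_from_camera" (4x4, takes a point from camera to tool coordinates, whose origin is the TCP and whose axes are the tool frame's). Camera axes: x right, y down, z forward; pixel columns grow to the right and rows downward; lengths in m; the calibration is good to about 2 mm. A picture is of the moment at which its call begins: read the wrist's pose just before it. camera_params takes no time and is no camera call.
- robot.hand_in(): hands the job in, once; it reports no verdict.
The state is a dict: "time": time; "qpos": joint angles; "qvel": joint speeds; "joint_efforts": joint torques, N m; "tool_pos": TCP position; "tool_rot": TCP orientation; "contact_force": force on the tool from outside, world axes, zero at the start; "torque": the same for the moment, N m; "opening": finger opening in m.
Only numpy, scipy, OpenCV 4.12 (cv2) and the standard library are available. Lean on these libraries where they do the work, as an engineer would, in place of code of your own. Each camera call takes 0.05 s, during which the arm holds its last target.

## Working session

There is one attempt and no reset: what is moved stays moved. The work goes in short steps, Python scripts to look and compute and a tool call to move; the robot and the scene stay as the last step left them, time stands still between calls to the robot, and variables do not carry over. Pictures are saved under pics/ and viewed, and the job is handed in when it is done.

Besides the shell and the picture viewer there is one more tool, called after ">>>" by a JSON object that holds its "op" and its "data". move_arm: Moves the arm, as the interface text tells. Its arguments: {"type":"object","properties":{"increments":{"type":"array","items":{"type":"array","items":{"type":"number"}}},"gripper":{"type":"number"},"squeeze":{"type":"number"}},"required":["increments"]}

```bash
mkdir -p pics; ls
python3 - <<'E'
from cell import robot
import cv2
s=robot.observe();print(s)
for n in ("top","side","wrist"):
    im=robot.read_camera(n); cv2.imwrite(f"pics/{n}0.png",im[:,:,::-1])
    p=robot.camera_params(n); print(n,p)
E
```

```text
pics
{'time': 0.0, 'qpos': array([-1.30198480e+00,  3.42726732e-01,  1.52500450e+00, -4.36992339e-06,
        1.27540618e+00, -1.46006341e-01]), 'qvel': array([-0.00043974,  0.00075047,  0.00087497, -0.00068308, -0.00159645,
        0.00098651]), 'joint_efforts': array([ 8.67602284e-05, -4.31247103e+01, -2.44224751e+01,  7.18830898e-02,
        5.61777223e-02, -1.28199981e-04]), 'tool_pos': array([ 0.21148256, -0.4800297 ,  0.19654729]), 'tool_rot': array([-1.7140976 ,  1.56925156,  1.84231419]), 'contact_force': array([ 0.03820377,  0.53763057, -0.69356134]), 'torque': array([-0.05209054, -0.0327619 ,  0.00270231]), 'opening': 0.0916244839539144}
top {'fx': 496.37368474442854, 'fy': 496.37368474442854, 'cx': 275.64415434440843, 'cy': 205.37217681683367, 'R': array([[ 0.02832131, -0.99957796,  0.00646523],
       [-0.9868738 , -0.02898892, -0.15887024],
       [ 0.15899061, -0.00188095, -0.9872783 ]]), 't': array([-0.04608658,  0.59524502,  1.48027886])}
side {'fx': 457.6374390198636, 'fy': 457.6374390198636, 'cx': 278.7305035051624, 'cy': 215.31525830381554, 'R': array([[-0.94498495, -0.32701905,  0.00787249],
       [-0.22495157,  0.63219218, -0.74143769],
       [ 0.23748732, -0.70241839, -0.67097554]]), 't': array([0.54651586, 0.19665785, 1.01852299])}
wrist {'fx': 376.7828994330098, 'fy': 376.7828994330098, 'cx': 275.81478809050367, 'cy': 210.3047571280308, 'tool_from_camera': array([[-6.08749906e-04, -2.71148657e-01,  9.62537290e-01,
        -1.87190846e-01],
       [ 9.99999670e-01,  3.51909729e-04,  7.31576390e-04,
         7.29580630e-04],
       [-5.37092193e-04,  9.62537418e-01,  2.71148354e-01,
        -7.38026041e-02],
       [ 0.00000000e+00,  0.00000000e+00,  0.00000000e+00,
         1.00000000e+00]])}
```

View pics/top0.png

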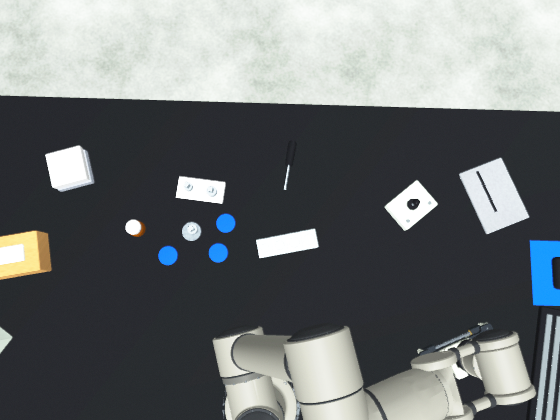

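View pics/side0.png

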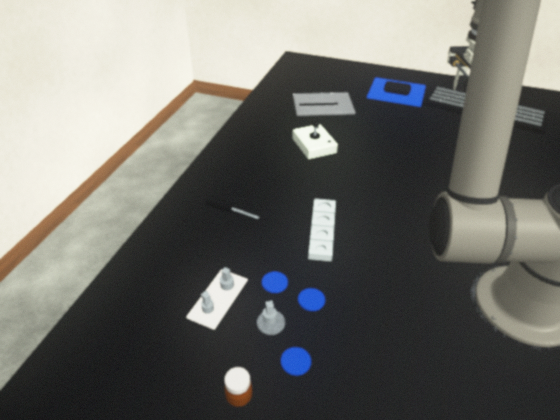

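View pics/wrist0.png

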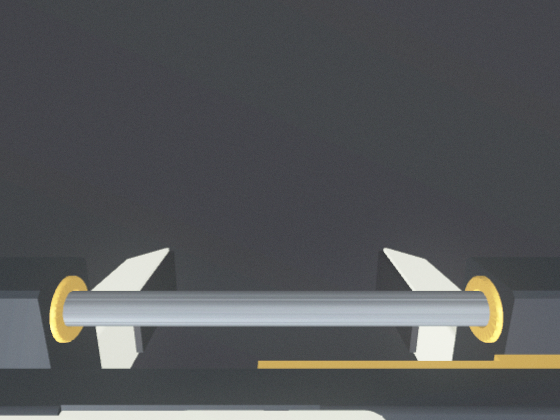

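Candidates for the mount: the one on the grey disc, top (191,231) / side (270,320). The two on the white rack, top (188,187) and (212,191) / side (227,278) and (207,302), are not wanted. The discs at top (226,223), (218,253) and (168,256) are blue decoys, so the grey disc is the choice. The gauge is at top (287,243). Next I check this in a close crop and localise.

```bash
cat > h.py <<'E'
import numpy as np, cv2
from cell import robot
from scipy.spatial.transform import Rotation as Ro
def rpy(r): return Ro.from_euler('xyz',r).as_matrix()
def cam(n,state=None):
    p=robot.camera_params(n); K=np.array([[p['fx'],0,p['cx']],[0,p['fy'],p['cy']],[0,0,1]])
    if n!='wrist': R,t=np.array(p['R']),np.array(p['t'])
    else:
        T=np.eye(4);T[:3,:3]=rpy(state['tool_rot']);T[:3,3]=state['tool_pos']
        M=np.linalg.inv(T@np.array(p['tool_from_camera']));R,t=M[:3,:3],M[:3,3]
    return K,R,t
def ray(c,uv):
    K,R,t=c; d=R.T@np.linalg.inv(K)@np.array([uv[0],uv[1],1.]); return -R.T@t,d/np.linalg.norm(d)
def onz(c,uv,z):
    o,d=ray(c,uv); return o+d*(z-o[2])/d[2]
def proj(c,X):
    K,R,t=c; q=K@(R@np.array(X)+t); return q[:2]/q[2]
def tri(c1,u1,c2,u2):
    o1,d1=ray(c1,u1);o2,d2=ray(c2,u2)
    A=np.array([d1,-d2]).T; s=np.linalg.lstsq(A,o2-o1,rcond=None)[0]
    p,q=o1+s[0]*d1,o2+s[1]*d2; return (p+q)/2,np.linalg.norm(p-q)
E
python3 - <<'E'
import cv2,numpy as np
a=cv2.imread('pics/top0.png')[165:275,145:330]; b=cv2.imread('pics/side0.png')[185:345,185:345]
a=cv2.resize(a,None,fx=4,fy=4,interpolation=2)
cv2.imwrite('pics/topc.png',a); cv2.imwrite('pics/sidec.png',cv2.resize(b,None,fx=3.75,fy=3.75,interpolation=2))
E
```

```text
(no output)
```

View pics/topc.png

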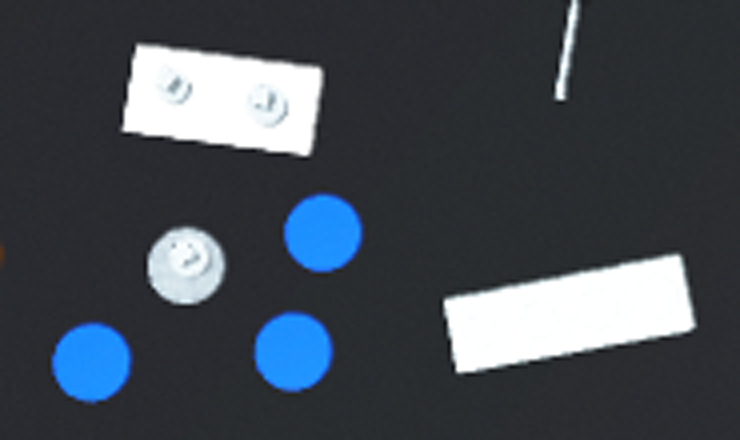

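View pics/sidec.png

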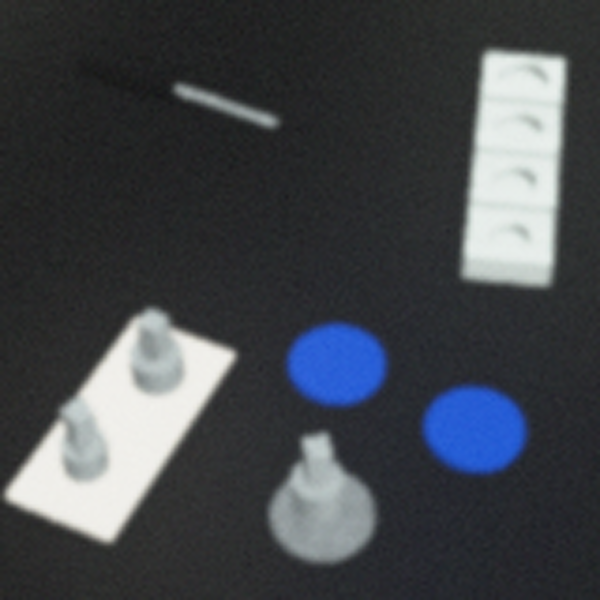

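The crops confirm it: the grey disc at top (191.5,231) / side (271,322) carries a mount, the shank top is at side (269.5,301.5), and the gauge's lowest stair is its +y (left) end in the top view. Next I get rough positions.

Run:
```python
from h import *
T=cam('top');S=cam('side')
print('shank top',tri(T,(145+188/4,165+254/4),S,(269.6,301.6)))
print('pad',onz(T,(145+186/4,165+265/4),.006),onz(S,(185+323/3.75,185+515/3.75),.006))
im=cv2.imread('pics/top0.png'); g=cv2.cvtColor(im,6)
m=(g>150).astype(np.uint8); m[:, :245]=0; m[:,330:]=0; m[:220]=0;m[265:]=0
c=max(cv2.findContours(m,0,1)[0],key=cv2.contourArea)
r=cv2.minAreaRect(c); b=cv2.boxPoints(r); print(r,b)
for p in b: print(p,onz(T,p,.02),onz(T,p,.038))
def sp(u,v): return (185+u/3.75,185+v/3.75)
for (u,v),z in (((513,238),.02),((513,182),.026),((517,127),.032),((524,76),.038)): print(onz(S,sp(u,v),z))
```

```text
shank top (array([0.51890696, 0.22327513, 0.05665203]), np.float64(0.005075725623760327))
pad [0.51320017 0.2322717  0.006     ] [0.51329636 0.23730656 0.006     ]
((286.7833557128906, 243.11270141601562), (19.03865623474121, 60.62432098388672), 79.2156982421875) [[255.22537 239.43327]
 [314.77896 228.08974]
 [318.34134 246.79213]
 [258.78775 258.13568]]
[255.22537 239.43327] [0.49203357 0.03128691 0.02      ] [0.49040913 0.0306154  0.038     ]
[314.77896 228.08974] [ 0.53275567 -0.15278472  0.02      ] [ 0.53065411 -0.15129958  0.038     ]
[318.34134 246.79213] [ 0.47487594 -0.16473128  0.02      ] [ 0.47345252 -0.16310617  0.038     ]
[258.78775 258.13568] [0.43464852 0.01830424 0.02      ] [0.43369643 0.01778483 0.038     ]
[0.46584981 0.00554682 0.02      ]
[ 0.47818071 -0.03853691  0.026     ]
[ 0.48842152 -0.08535037  0.032     ]
[ 0.49622483 -0.13173284  0.038     ]
```

```bash
cat >> h.py <<'E'
def plan(target,dyaw=0.,s=None):
    s=s or robot.observe(); R=rpy(s['tool_rot']); d=R.T@(np.array(target)-s['tool_pos'])
    return (d/0.4).round(4), dyaw/60
def st():
    s=robot.observe();R=rpy(s['tool_rot']);print(round(s['time'],2),s['tool_pos'].round(4),'y',R[:,1].round(3),'z',R[:,2].round(3),'F',s['contact_force'].round(1),'op',round(s['opening'],4),'q6',s['qpos'][5].round(2));return s
E
python3 - <<'E'
from h import *
s=st(); print(rpy(s['tool_rot']).round(3)); print(plan([.42,-.04,.25]))
E
```

```text
0.15 [ 0.2115 -0.4802  0.1967] y [ 0.403 -0.915 -0.001] z [-0.915 -0.403 -0.   ] F [0.4 0.5 0.9] op 0.0919 q6 -0.15
[[-0.     0.403 -0.915]
 [ 0.001 -0.915 -0.403]
 [-1.    -0.001 -0.   ]]
(array([-0.1322, -0.7972, -0.9205]), 0.0)
```

>>> {"op": "move_arm", "data": {"increments": [[-0.13, -0.13, -0.15, 0], [-0.13, -0.24, -0.28, 0], [-0.13, -0.34, -0.4, 0.05], [-0.13, -0.44, -0.51, 0.1], [-0.13, -0.54, -0.62, 0.2]]}}

```text
time: 0.78
tool_pos: [0.3405, -0.2064, 0.2491]
tool_rot: [2.464, 1.57, -0.476]
contact_force: [0.9, 0.1, 0.8]
opening: 0.0919
```

Run:
```python
from h import *
s=st(); print(plan([.42,-.04,.25]))
```

```text
0.78 [ 0.3405 -0.2064  0.2491] y [ 0.2  -0.98  0.  ] z [-0.98 -0.2  -0.  ] F [0.9 0.1 0.8] op 0.0919 q6 0.63
(array([-0.0023, -0.3677, -0.278 ]), 0.0)
```

Run:
```python
from h import *
print(plan([.515,-.06,.19]))
```

```text
(array([ 0.1479, -0.2712, -0.5006]), 0.0)
```

>>> {"op": "move_arm", "data": {"increments": [[0.03, -0.06, -0.1, 0], [0.06, -0.12, -0.2, 0], [0.09, -0.18, -0.32, 0], [0.12, -0.23, -0.42, 0], [0.15, -0.27, -0.5, 0]]}}

```text
time: 1.4
tool_pos: [0.5149, -0.0603, 0.1882]
tool_rot: [-0.267, 1.57, 3.081]
contact_force: [0.3, -0.5, -0.3]
opening: 0.092
```

>>> {"op": "move_arm", "data": {"increments": [[0, 0, 0, 0], [0, 0, 0, 0]]}}

```text
time: 1.65
tool_pos: [0.5133, -0.0619, 0.1888]
tool_rot: [-0.038, 1.57, -2.974]
contact_force: [-0.4, -0.0, 0.5]
opening: 0.0916
```

Run:
```python
from h import *
s=st(); im=robot.read_camera('wrist'); cv2.imwrite('pics/w1.png',im[:,:,::-1]); np.save('w1.npy',np.r_[s['tool_pos'],s['tool_rot']])
```

```text
1.65 [ 0.5133 -0.0619  0.1888] y [ 0.204 -0.979 -0.   ] z [-0.979 -0.204  0.001] F [-0.4 -0.   0.5] op 0.0916 q6 1.1
```

View pics/w1.png

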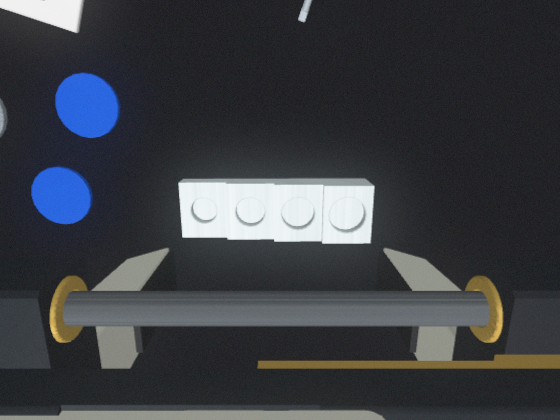

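Wrist picture 1: the four pockets are clear at about (205,209), (250,210), (297,212) and (347,214), smallest on the left (+y). Next is a second view, shifted toward the pad, for the heights.

Run:
```python
from h import *
print(plan([.515,.07,.19]))
```

```text
(array([-0.0021, -0.3229, -0.0713]), 0.0)
```

>>> {"op": "move_arm", "data": {"increments": [[0, -0.12, -0.03, 0], [0, -0.24, -0.05, 0], [0, -0.32, -0.07, 0], [0, -0.32, -0.07, 0], [0, -0.32, -0.07, 0]]}}

```text
time: 2.33
tool_pos: [0.5151, 0.0681, 0.1894]
tool_rot: [2.202, 1.57, -0.735]
contact_force: [-0.6, 0.6, 0.1]
opening: 0.0919
```

Run:
```python
from h import *
s=st(); im=robot.read_camera('wrist'); cv2.imwrite('pics/w2.png',im[:,:,::-1]); np.save('w2.npy',np.r_[s['tool_pos'],s['tool_rot']])
```

```text
2.33 [0.5151 0.0681 0.1894] y [ 0.203 -0.979  0.001] z [-0.979 -0.203 -0.001] F [-0.6  0.6  0.1] op 0.0919 q6 1.35
```

View pics/w2.png

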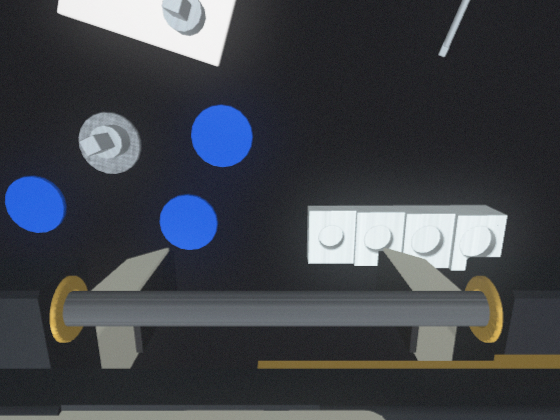

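Run:
```python
import cv2,numpy as np
a=cv2.imread('pics/w1.png',0)[170:250,170:385]; b=cv2.imread('pics/w2.png',0)[195:275,300:515]
f=lambda x: cv2.resize(np.clip((x.astype(float)-150)*2.4,0,255).astype(np.uint8),None,fx=3.7,fy=3.7,interpolation=2)
print(np.percentile(a[15:65,15:200],[1,10,50,90,99]))
cv2.imwrite('pics/c12.png',np.vstack([f(a),f(b)]))
```

```text
[153. 228. 239. 242. 244.]
```

View pics/c12.png

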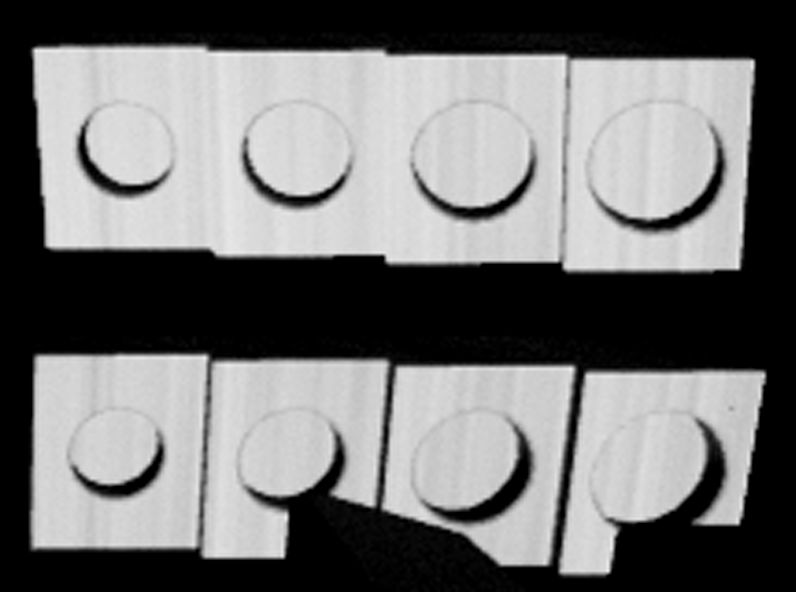

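Picture 1 crop: pocket mouths are centred at crop (126.5,148), (297.5,154), (473.5,159) and (655.5,165). Picture 2 shows the first three at (116.5,156), (291,162) and (471,169). I triangulate these, along with the pad mount and shank.

Run:
```python
from h import *
C=[]
for i in (1,2):
    v=np.load(f'w{i}.npy'); C.append(cam('wrist',dict(tool_pos=v[:3],tool_rot=v[3:])))
A=[(126.5,148),(297.5,154),(473.5,159),(655.5,165)];B=[(116.5,156),(291,162),(471,169.5)]
f=lambda p,o:((p[0]+.5)/3.7-.5+o[0],(p[1]+.5)/3.7-.5+o[1])
P=[]
for k,z in enumerate((.02,.026,.032,.038)):
    a=f(A[k],(170,170)); P.append(onz(C[0],a,z)); print(P[-1].round(4), end=' ')
    if k<3:
        b=f(B[k],(300,195)); print(onz(C[1],b,z).round(4),[np.round(q,4) for q in tri(C[0],a,C[1],b)])
    else: print()
d=np.diff(np.array(P),axis=0); print(np.linalg.norm(d[:,:2],axis=1),np.degrees(np.arctan2(d[:,0],-d[:,1])))
print(np.degrees(np.arctan2((P[3]-P[0])[0],-(P[3]-P[0])[1])))
print('pad',onz(C[1],(110,143),.006))
print(plan([.525,.237,.145]))
```

```text
[0.4738 0.0012 0.02  ] [0.4737 0.0019 0.02  ] [array([0.4731, 0.0014, 0.018 ]), np.float64(0.0001)]
[ 0.4832 -0.0436  0.026 ] [ 0.4834 -0.0428  0.026 ] [array([ 0.4827, -0.0436,  0.0238]), np.float64(0.0002)]
[ 0.4929 -0.0882  0.032 ] [ 0.4928 -0.0876  0.032 ] [array([ 0.4924, -0.0883,  0.0304]), np.float64(0.0001)]
[ 0.5024 -0.1328  0.038 ] 
[0.04573061 0.04560079 0.04565283] [11.87202109 12.27298458 11.99673197]
12.04706053750621
pad [0.51940202 0.23272355 0.006     ]
(array([ 0.1106, -0.4091, -0.1097]), 0.0)
```

The heights come out at 18, 24 and 30 mm against 20, 26 and 32 in the text, which is within calibration. Gauge yaw is 12.0° and the pocket spacing is 45.7 mm. Next I look at the mount closely.

>>> {"op": "move_arm", "data": {"increments": [[0.02, -0.13, -0.04, 0], [0.05, -0.26, -0.08, 0], [0.1, -0.36, -0.1, 0], [0.11, -0.41, -0.11, 0], [0.11, -0.41, -0.11, 0]]}}

```text
time: 3.0
tool_pos: [0.525, 0.2386, 0.1449]
tool_rot: [1.005, 1.57, -1.93]
contact_force: [-0.9, 1.0, 0.2]
opening: 0.0919
```

>>> {"op": "move_arm", "data": {"increments": [[0, 0, 0, 0], [0, 0, 0, 0]]}}

```text
time: 3.25
tool_pos: [0.5254, 0.2375, 0.1458]
tool_rot: [2.907, 1.57, -0.031]
contact_force: [-0.6, -0.1, -0.1]
opening: 0.0917
```

Run:
```python
from h import *
s=st(); im=robot.read_camera('wrist'); cv2.imwrite('pics/w3.png',im[:,:,::-1]); np.save('w3.npy',np.r_[s['tool_pos'],s['tool_rot']])
a=im[130:270,170:370,::-1]; cv2.imwrite('pics/w3c.png',cv2.resize(a,None,fx=4,fy=4,interpolation=2))
```

```text
3.25 [0.5254 0.2375 0.1458] y [ 0.202 -0.979  0.   ] z [-0.979 -0.202 -0.001] F [-0.6 -0.1 -0.1] op 0.0917 q6 1.66
```

View pics/w3.png

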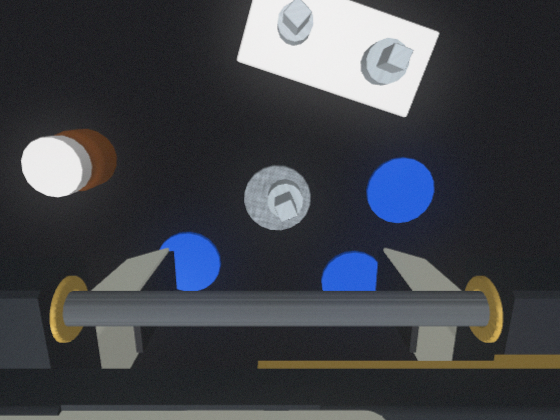

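View pics/w3c.png

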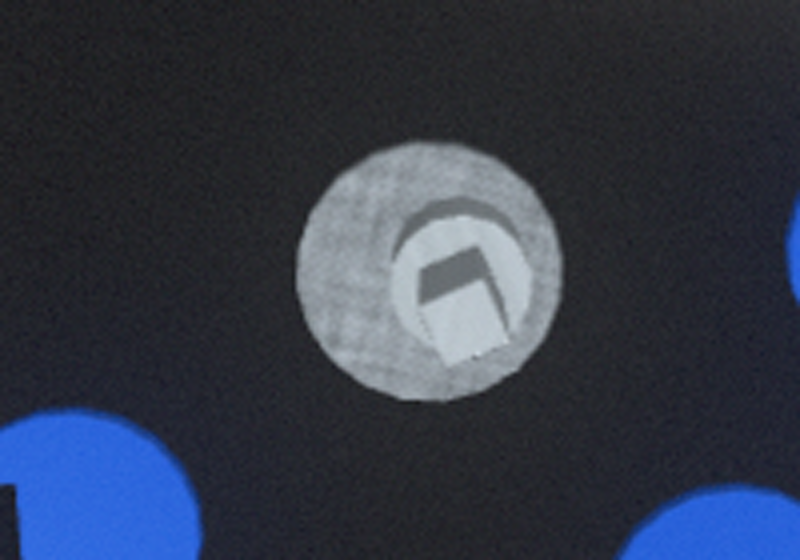

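Shank-top corners in the crop are (419,303), (487,279), (509,342) and (447,366). The puck-top disc spans x 390–533 and y 215–355. The shank is turned about 19° anticlockwise in the picture.

Run:
```python
from h import *
g=lambda i:(lambda v:cam('wrist',dict(tool_pos=v[:3],tool_rot=v[3:])))(np.load(f'w{i}.npy'))
C2,C3=g(2),g(3)
f=lambda p:((p[0]+.5)/4-.5+170,(p[1]+.5)/4-.5+130)
q=[(419,303),(487,279),(509,342),(447,366)]
Q=np.array([onz(C3,f(p),.058) for p in q]); print(Q.round(4),Q.mean(0).round(4)); e=np.roll(Q,-1,0)-Q
print(np.linalg.norm(e,axis=1), np.degrees(np.arctan2(e[:,1],e[:,0])))
y=rpy(np.load('w3.npy')[3:])[:,1]; print('tool y ang',np.degrees(np.arctan2(y[1],y[0])))
print('puck top',onz(C3,f((461.5,285)),.028), 'diam',np.linalg.norm(onz(C3,f((390,285)),.028)-onz(C3,f((533,285)),.028)))
print('pad',onz(C3,f((429.5,271)),.006))
# shank in w2
im=cv2.imread('pics/w2.png')[100:185,65:155]; cv2.imwrite('pics/w2m.png',cv2.resize(im,None,fx=6,fy=6,interpolation=2))
```

```text
[[0.5259 0.2379 0.058 ]
 [0.533  0.2263 0.058 ]
 [0.5218 0.2195 0.058 ]
 [0.5147 0.2301 0.058 ]] [0.5239 0.2285 0.058 ]
[0.01361281 0.01308067 0.01270578 0.01355143] [ -58.26683907 -149.0111569   123.76895297   34.88518301]
tool y ang -78.33774991726185
puck top [0.52362964 0.22842299 0.028     ] diam 0.02984941523535915
pad [0.51999238 0.2343956  0.006     ]
```

View pics/w2m.png

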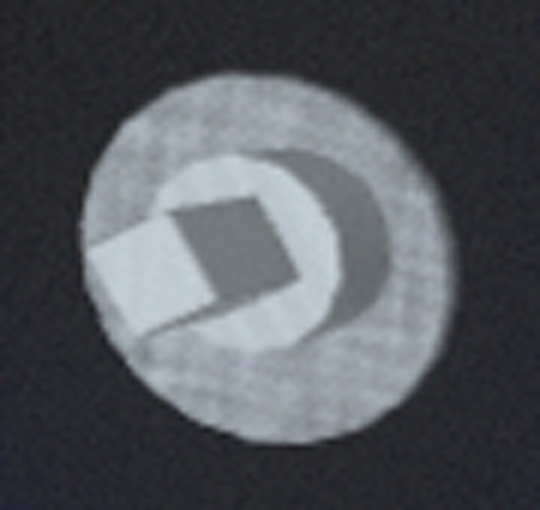

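Run:
```python
from h import *
g=lambda i:(lambda v:cam('wrist',dict(tool_pos=v[:3],tool_rot=v[3:])))(np.load(f'w{i}.npy'))
C2,C3=g(2),g(3)
f=lambda p:((p[0]+.5)/4-.5+170,(p[1]+.5)/4-.5+130)
h=lambda p:((p[0]+.5)/6-.5+65,(p[1]+.5)/6-.5+100)
for a,b in [((465.5,322.5),(154,273)),((461.5,285),(246,253))]: print(tri(C3,f(a),C2,h(b)))
print(plan([.524,.2285,.08]), plan([.524,.2285,.032]))
```

```text
(array([0.52355945, 0.22834211, 0.05663567]), np.float64(4.633822810332396e-05))
(array([0.52346699, 0.22833217, 0.02694232]), np.float64(0.0001844271105113208))
(array([0.1641, 0.0216, 0.0081]), 0.0) (array([0.2841, 0.0215, 0.0083]), 0.0)
```

>>> {"op": "move_arm", "data": {"increments": [[0.04, 0.02, 0.01, -0.16], [0.08, 0.02, 0.01, -0.32], [0.12, 0.02, 0.01, -0.353], [0.13, 0.02, 0.01, -0.353], [0.13, 0.02, 0.01, -0.353]], "gripper": 0.4}}

```text
time: 3.92
tool_pos: [0.5226, 0.2301, 0.0929]
tool_rot: [0.527, 1.571, -2.041]
contact_force: [0.5, -0.1, 0.2]
opening: 0.055
```

Run:
```python
from h import *
s=st(); print(plan([.5236,.2284,.032])); im=robot.read_camera('wrist'); cv2.imwrite('pics/w4.png',im[:,:,::-1])
y=rpy(s['tool_rot'])[:,1]; print('tool y ang',np.degrees(np.arctan2(y[1],y[0])))
```

```text
3.92 [0.5226 0.2301 0.0929] y [ 0.542 -0.84   0.   ] z [-0.84  -0.542  0.   ] F [ 0.5 -0.1  0.2] op 0.055 q6 1.28
(array([0.1524, 0.0049, 0.0003]), 0.0)
tool y ang -57.16510915155952
```

View pics/w4.png

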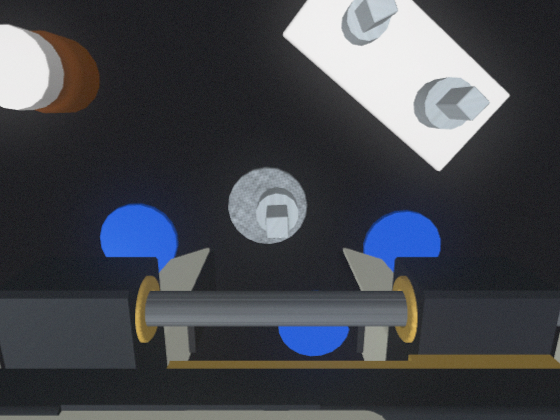

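The shank is now square to the jaws and centred at (277,220), between the fingertips at columns 208 and 345. Descending and gripping.

>>> {"op": "move_arm", "data": {"increments": [[0.05, 0.004, 0, 0], [0.1, 0.004, 0, 0], [0.14, 0.004, 0, 0], [0.152, 0.004, 0, 0], [0.152, 0.004, 0, 0]]}}

```text
time: 4.6
tool_pos: [0.5236, 0.2289, 0.0323]
tool_rot: [2.613, 1.571, 0.046]
contact_force: [0.8, 0.2, -0.2]
opening: 0.0555
```

>>> {"op": "move_arm", "data": {"increments": [[0, 0, 0, 0], [0, 0, 0, 0], [0, 0, 0, 0], [0, 0, 0, 0], [0, 0, 0, 0]], "gripper": 1.0, "squeeze": 25}}

```text
time: 5.22
tool_pos: [0.5234, 0.2288, 0.0322]
tool_rot: [1.719, 1.571, -0.848]
contact_force: [0.1, -0.5, 0.4]
opening: 0.0097
```

Run:
```python
from h import *
s=st()
```

```text
5.22 [0.5234 0.2288 0.0322] y [ 0.544 -0.839  0.   ] z [-0.839 -0.544 -0.   ] F [ 0.1 -0.5  0.4] op 0.0097 q6 1.27
```

>>> {"op": "move_arm", "data": {"increments": [[0, 0, 0, 0]]}}

```text
time: 5.35
tool_pos: [0.5234, 0.2288, 0.0321]
tool_rot: [0.757, 1.571, -1.809]
contact_force: [-0.2, -0.2, -0.4]
opening: 0.0017
```

Run:
```python
from h import *
s=st(); im=robot.read_camera('wrist'); cv2.imwrite('pics/w5.png',im[:,:,::-1]);im=robot.read_camera('side'); cv2.imwrite('pics/s5.png',cv2.resize(im[220:380,180:380,::-1],None,fx=3.5,fy=3.5,interpolation=2))
```

```text
5.35 [0.5234 0.2288 0.0321] y [ 0.544 -0.839  0.   ] z [-0.839 -0.544  0.   ] F [-0.2 -0.2 -0.4] op 0.0017 q6 1.27
```

View pics/w5.png

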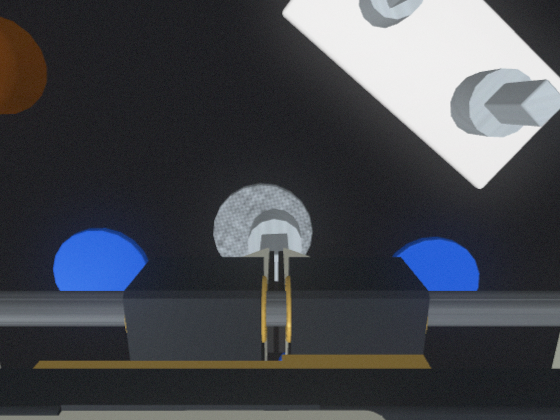

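View pics/s5.png

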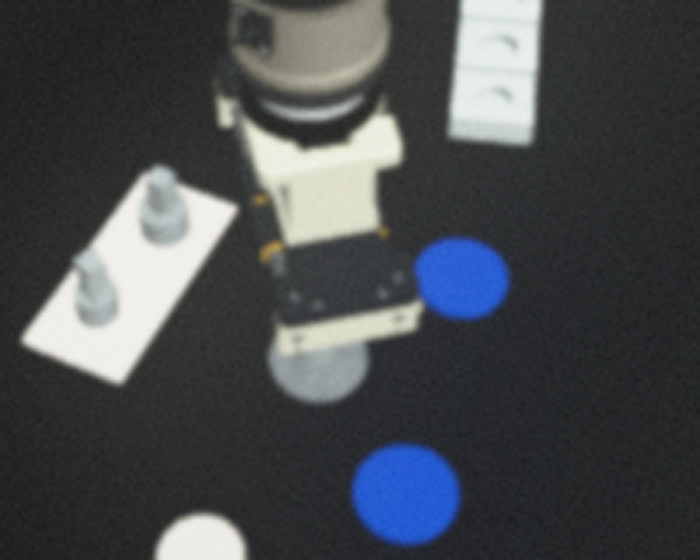

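Run:
```python
import cv2
a=cv2.imread('pics/w5.png')[170:370,190:360]; cv2.imwrite('pics/w5c.png',cv2.resize(a,None,fx=3,fy=3,interpolation=2))
```

```text
(no output)
```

View pics/w5c.png

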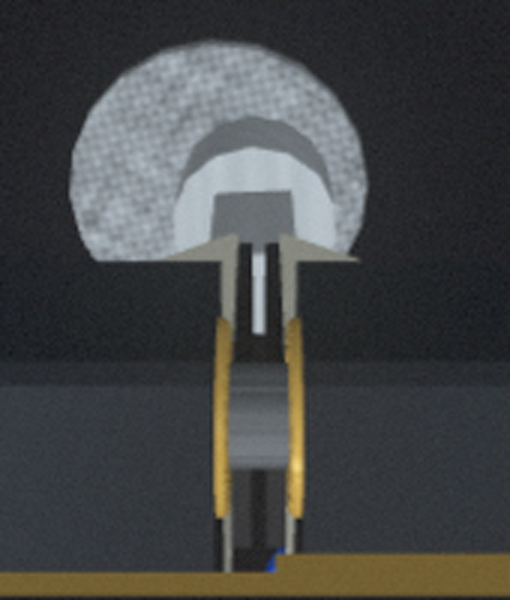

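Both the opening (1.7 mm, no force) and picture w5 show the fingers shut without the shank between them. The visible tips fit a plane about 25 mm behind the nominal TCP, so they closed just above the shank. I back off and check where the tips really end.

>>> {"op": "move_arm", "data": {"increments": [[-0.05, 0, 0, 0], [-0.1, 0, 0, 0], [-0.15, 0, 0, 0], [-0.2, 0, 0, 0], [-0.2, 0, 0, 0]]}}

```text
time: 6.08
tool_pos: [0.5244, 0.2291, 0.1135]
tool_rot: [2.83, 1.567, 0.264]
contact_force: [0.7, -0.1, -0.4]
opening: 0.0004
```

Run:
```python
from h import *
s=st(); print(robot.tcp_to_grasp, [a for a in dir(robot) if a[0]!='_'])
im=robot.read_camera('wrist'); cv2.imwrite('pics/w6.png',im[:,:,::-1]);im=robot.read_camera('side'); cv2.imwrite('pics/s6.png',cv2.resize(im[200:360,180:380,::-1],None,fx=3.5,fy=3.5,interpolation=2))
print(proj(cam('side'),s['tool_pos']), (np.array(proj(cam('side'),s['tool_pos']))-[180,200])*3.5, (np.array(proj(cam('side'),s['tool_pos']+[0,0,.025]))-[180,200])*3.5)
```

```text
6.08 [0.5244 0.2291 0.1135] y [ 0.544 -0.839  0.001] z [-0.839 -0.544 -0.003] F [ 0.7 -0.1 -0.4] op 0.0004 q6 1.27
0.0188 ['IKError', 'camera_params', 'hand_in', 'observe', 'read_camera', 'tcp_to_grasp']
[267.07989835 285.71700165] [304.77964422 300.00950576] [304.36489644 271.26696689]
```

View pics/w6.png

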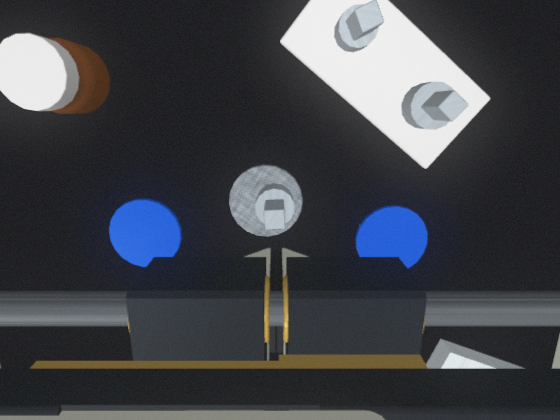

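View pics/s6.png

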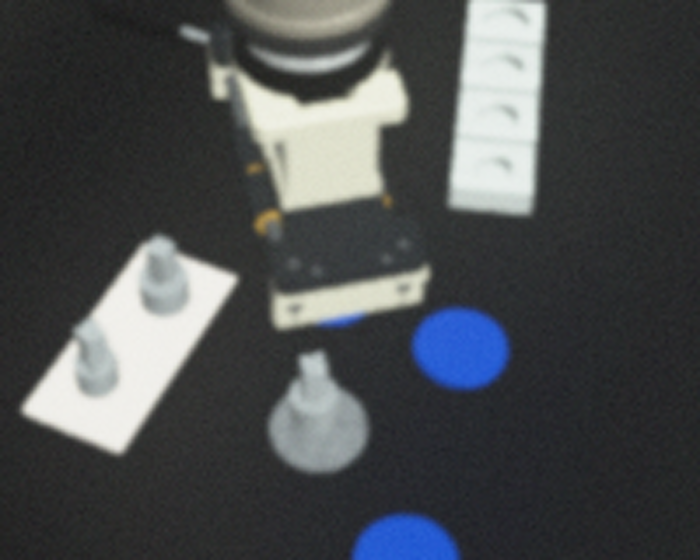

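The side camera shows the mount still upright on the pad, at crop (317,400); the fingers are hidden behind the gripper body. I open, go down in stages and check force and picture.

>>> {"op": "move_arm", "data": {"increments": [[0.05, 0, 0, 0], [0.1, 0, 0, 0], [0.15, 0, 0, 0], [0.18, 0, 0, 0], [0.18, 0, 0, 0]], "gripper": 0.5}}

```text
time: 6.8
tool_pos: [0.5225, 0.2285, 0.0388]
tool_rot: [-0.258, 1.568, -2.824]
contact_force: [0.7, -0.2, 0.4]
opening: 0.0439
```

Run:
```python
from h import *
s=st(); print(plan([.5236,.2284,.014]))
im=robot.read_camera('wrist'); cv2.imwrite('pics/w7.png',im[:,:,::-1])
```

```text
6.8 [0.5225 0.2285 0.0388] y [ 0.544 -0.839 -0.001] z [-0.839 -0.544  0.003] F [ 0.7 -0.2  0.4] op 0.0439 q6 1.27
(array([ 0.0621,  0.0018, -0.0023]), 0.0)
```

View pics/w7.png

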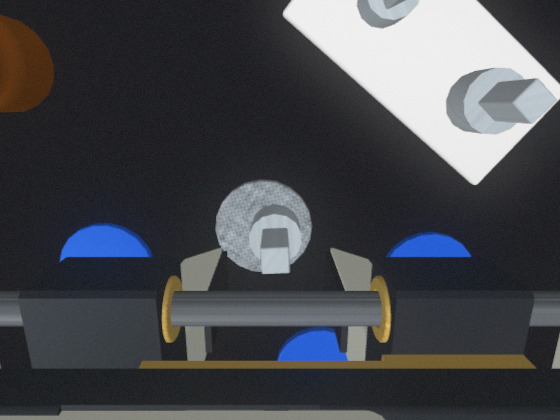

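>>> {"op": "move_arm", "data": {"increments": [[0.02, 0.002, -0.002, 0], [0.04, 0.002, -0.002, 0], [0.05, 0.002, -0.002, 0], [0.05, 0.002, -0.002, 0]]}}

```text
time: 7.35
tool_pos: [0.5243, 0.2285, 0.0198]
tool_rot: [-0.174, 1.57, -2.741]
contact_force: [0.5, -0.2, -0.3]
opening: 0.0458
```

Run:
```python
from h import *
s=st(); print(plan([.5236,.2284,.010]))
im=robot.read_camera('wrist')[:,:,::-1]; cv2.imwrite('pics/w8.png',cv2.resize(np.clip(im[160:360,150:400].astype(float)*1.6,0,255),None,fx=3,fy=3,interpolation=2))
```

```text
7.35 [0.5243 0.2285 0.0198] y [ 0.544 -0.839 -0.   ] z [-0.839 -0.544  0.001] F [ 0.5 -0.2 -0.3] op 0.0458 q6 1.27
(array([ 0.0245, -0.0007,  0.0016]), 0.0)[ WARN:0@0.725] global loadsave.cpp:1063 imwrite_ Unsupported depth image for selected encoder is fallbacked to CV_8U.
```

View pics/w8.png

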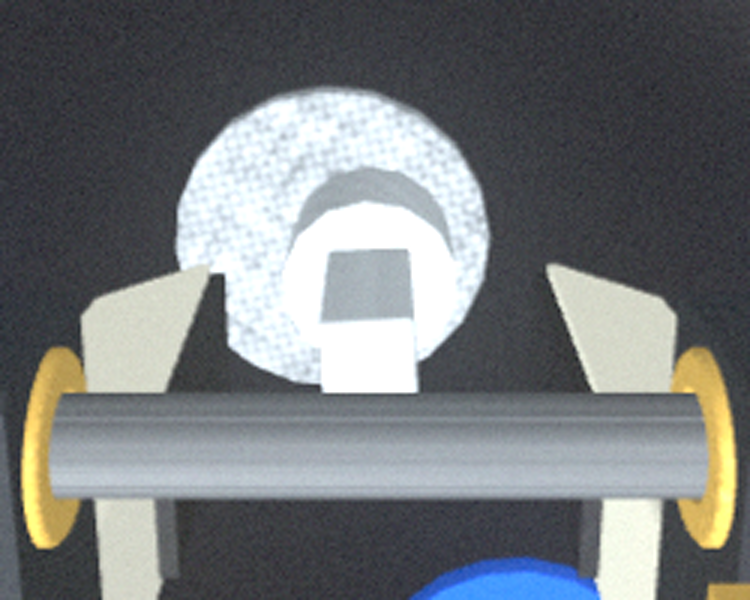

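At w8, tips and pads end together at crop (213,268) and (548,268), with pads at depth about 170 mm: the real finger ends sit about 27 mm behind the nominal TCP. Currently they are at about 48 mm height, overlapping the shank by only 10 mm. I lower 12 mm more and grip.

>>> {"op": "move_arm", "data": {"increments": [[0.01, 0, 0.001, 0], [0.02, 0, 0.001, 0], [0.03, 0, 0.001, 0], [0.03, 0, 0.001, 0]]}}

```text
time: 7.9
tool_pos: [0.5239, 0.2283, 0.0077]
tool_rot: [-0.179, 1.57, -2.746]
contact_force: [-0.1, -0.5, -0.4]
opening: 0.046
```

>>> {"op": "move_arm", "data": {"increments": [[0, 0, 0, 0], [0, 0, 0, 0], [0, 0, 0, 0], [0, 0, 0, 0], [0, 0, 0, 0]], "gripper": 1.0, "squeeze": 25}}

```text
time: 8.52
tool_pos: [0.5242, 0.2284, 0.0082]
tool_rot: [1.238, 1.571, -1.328]
contact_force: [0.0, -0.9, -0.1]
opening: 0.0137
```

Run:
```python
from h import *
s=st(); 
im=robot.read_camera('wrist')[:,:,::-1]; cv2.imwrite('pics/w9.png',cv2.resize(np.clip(im[160:360,150:400].astype(float)*1.6,0,255).astype(np.uint8),None,fx=3,fy=3,interpolation=2))
```

```text
8.53 [0.5242 0.2284 0.0082] y [ 0.544 -0.839  0.   ] z [-0.839 -0.544  0.   ] F [ 0.  -0.9 -0.1] op 0.0137 q6 1.27
```

View pics/w9.png

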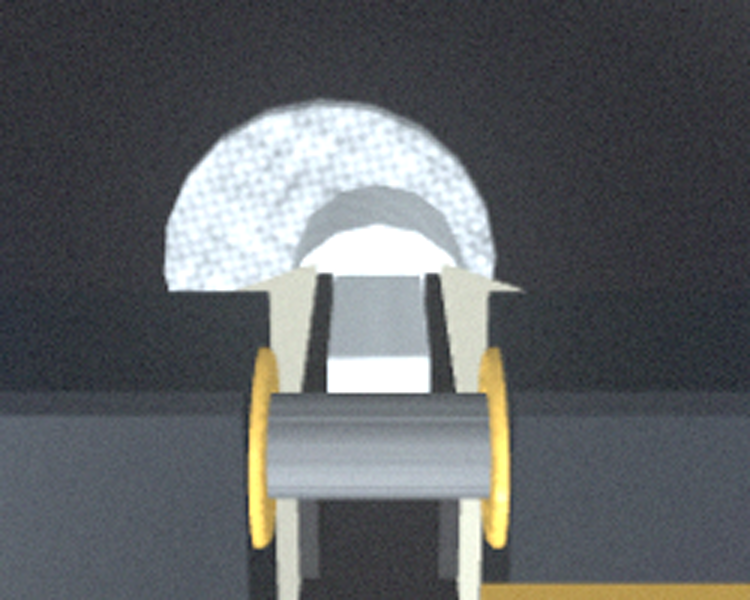

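Held: the opening is 13.7 mm and the shank is centred. The underside sits about 2 mm above the nominal TCP level. Lifting, then turning back to the gauge's direction.

>>> {"op": "move_arm", "data": {"increments": [[-0.04, 0, 0, 0], [-0.09, 0, 0, 0], [-0.15, 0, 0, 0.1], [-0.16, 0, 0, 0.25], [-0.16, 0, 0, 0.35]]}}

```text
time: 9.2
tool_pos: [0.5248, 0.2285, 0.074]
tool_rot: [-3.116, 1.568, 0.23]
contact_force: [0.3, -0.0, -1.1]
opening: 0.0139
```

Run:
```python
from h import *
s=st(); print(plan([.4737,.0015,.085],s=s)); y=rpy(s['tool_rot'])[:,1]; print(np.degrees(np.arctan2(y[1],y[0])))
```

```text
9.2 [0.5248 0.2285 0.074 ] y [ 0.203 -0.979 -0.   ] z [-0.979 -0.203 -0.002] F [ 0.3 -0.  -1.1] op 0.0139 q6 1.64
(array([-0.028 ,  0.5298,  0.2403]), 0.0)
-78.28227053977132
```

>>> {"op": "move_arm", "data": {"increments": [[-0.03, 0.12, 0.05, 0], [-0.03, 0.24, 0.1, 0], [-0.03, 0.36, 0.16, 0], [-0.03, 0.46, 0.21, 0], [-0.03, 0.53, 0.24, 0]]}}

```text
time: 9.82
tool_pos: [0.4738, -0.0007, 0.0854]
tool_rot: [2.551, 1.569, -0.383]
contact_force: [0.4, -0.0, -0.6]
opening: 0.0138
```

>>> {"op": "move_arm", "data": {"increments": [[0, 0, 0, 0], [0, 0, 0, 0], [0, 0, 0, 0]]}}

```text
time: 10.2
tool_pos: [0.4744, 0.002, 0.0844]
tool_rot: [2.976, 1.57, 0.044]
contact_force: [0.5, -0.4, -1.8]
opening: 0.0142
```

Run:
```python
from h import *
s=st(); print(plan([.4737,.0015,.03],s=s)); y=rpy(s['tool_rot'])[:,1]; print(np.degrees(np.arctan2(y[1],y[0])))
im=robot.read_camera('wrist')[:,:,::-1]; cv2.imwrite('pics/w10.png',cv2.resize(im[130:330,150:400],None,fx=3,fy=3,interpolation=2))
im=robot.read_camera('side')[:,:,::-1]; cv2.imwrite('pics/s10.png',im)
np.save('w10.npy',np.r_[s['tool_pos'],s['tool_rot']])
```

```text
10.2 [0.4744 0.002  0.0844] y [ 0.208 -0.978  0.   ] z [-0.978 -0.208 -0.   ] F [ 0.5 -0.4 -1.8] op 0.0142 q6 1.2
(array([0.1361, 0.0008, 0.0019]), 0.0)
-77.98014947857212
```

View pics/w10.png

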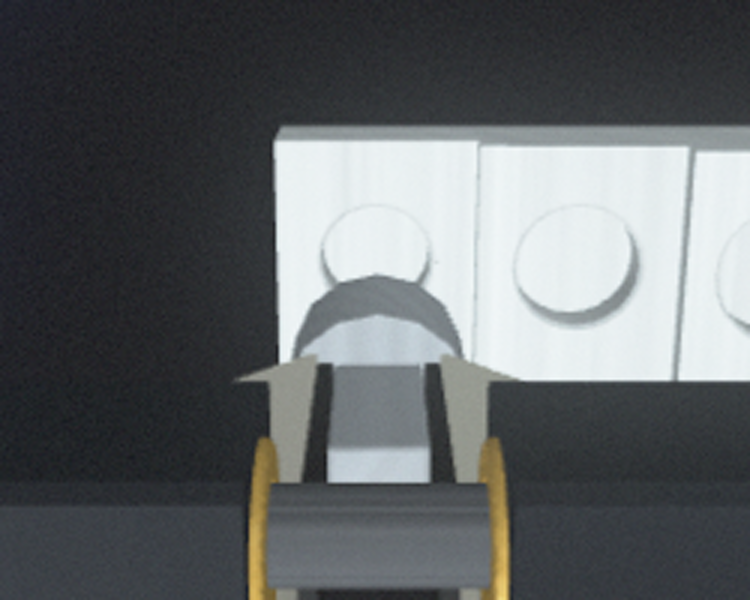

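View pics/s10.png

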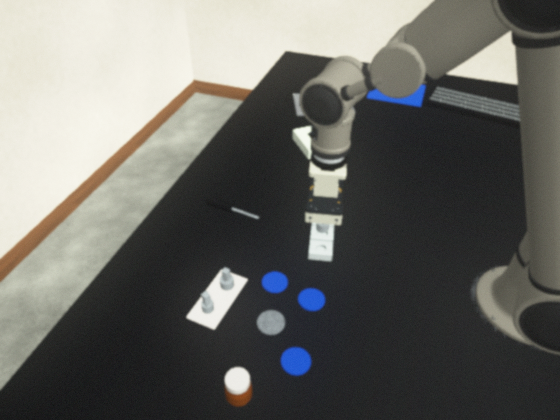

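Picture w10: the puck is above pocket 1. Puck column 378 and pocket column 375 agree to 0.3 mm, and pocket 2 is at (575,263). The side view shows the grey pad empty and the rack untouched. Descending.

>>> {"op": "move_arm", "data": {"increments": [[0.04, 0.001, 0.0015, 0], [0.08, 0.001, 0.0015, 0], [0.12, 0.001, 0.0015, 0], [0.14, 0.001, 0.0015, 0], [0.14, 0.001, 0.0015, 0]]}}

```text
time: 10.92
tool_pos: [0.4734, 0.0009, 0.0278]
tool_rot: [-0.301, 1.57, 3.05]
contact_force: [0.2, 0.2, -0.7]
opening: 0.0138
```

>>> {"op": "move_arm", "data": {"increments": [[0.003, 0, 0, 0], [0.003, 0, 0, 0]]}}

```text
time: 11.18
tool_pos: [0.474, 0.0006, 0.0274]
tool_rot: [2.674, 1.57, -0.259]
contact_force: [-0.2, -0.3, -1.0]
opening: 0.0138
```

Run:
```python
from h import *
s=st(); print(plan([.4737,.0015,.023],s=s))
```

```text
11.18 [0.474  0.0006 0.0274] y [ 0.207 -0.978  0.   ] z [-0.978 -0.207 -0.001] F [-0.2 -0.3 -1. ] op 0.0138 q6 1.2
(array([ 0.011 , -0.0024,  0.0002]), 0.0)
```

>>> {"op": "move_arm", "data": {"increments": [[0.003, -0.0015, 0, 0], [0.006, -0.0015, 0, 0]]}}

```text
time: 11.42
tool_pos: [0.4736, 0.0012, 0.0247]
tool_rot: [2.611, 1.57, -0.322]
contact_force: [0.3, 0.4, -1.0]
opening: 0.0138
```

>>> {"op": "move_arm", "data": {"increments": [[0.003, 0, 0, 0], [0.003, 0, 0, 0]]}}

```text
time: 11.68
tool_pos: [0.4734, 0.0012, 0.0233]
tool_rot: [-0.078, 1.571, -3.012]
contact_force: [0.3, 1.0, -1.4]
opening: 0.0137
```

>>> {"op": "move_arm", "data": {"increments": [[0.002, 0, 0, 0], [0.002, 0, 0, 0]]}}

```text
time: 11.92
tool_pos: [0.4735, 0.0011, 0.0225]
tool_rot: [0.43, 1.571, -2.503]
contact_force: [0.0, 0.8, -0.5]
opening: 0.0138
```

>>> {"op": "move_arm", "data": {"increments": [[0.002, 0, 0, 0], [0.002, 0, 0, 0]]}}

```text
time: 12.18
tool_pos: [0.4737, 0.0011, 0.022]
tool_rot: [2.601, 1.57, -0.332]
contact_force: [-0.4, 0.7, 3.4]
opening: 0.014
```

>>> {"op": "move_arm", "data": {"increments": [[0.001, 0, 0, 0], [0.001, 0, 0, 0]]}}

```text
time: 12.42
tool_pos: [0.4738, 0.0012, 0.022]
tool_rot: [2.74, 1.57, -0.193]
contact_force: [-1.8, 0.1, 8.5]
opening: 0.0139
```

Pocket 1 refuses it: it stopped on the mouth at 22.0 mm (underside about 0 to 0.2 mm in) with 8.5 N. Lifting and moving to pocket 2.

>>> {"op": "move_arm", "data": {"increments": [[-0.02, 0, 0, 0], [-0.05, 0, 0, 0], [-0.05, 0, 0, 0]]}}

```text
time: 12.8
tool_pos: [0.4744, 0.001, 0.0425]
tool_rot: [2.73, 1.568, -0.203]
contact_force: [-0.3, -0.5, -1.4]
opening: 0.0139
```

Run:
```python
from h import *
s=st(); print(plan([.4833,-.0435,.042],s=s))
```

```text
12.8 [0.4744 0.001  0.0425] y [ 0.207 -0.978  0.001] z [-0.978 -0.207 -0.002] F [-0.3 -0.5 -1.4] op 0.0139 q6 1.2
(array([0.0013, 0.1135, 0.0012]), 0.0)
```

>>> {"op": "move_arm", "data": {"increments": [[0, 0.06, 0.001, 0], [0, 0.113, 0.001, 0], [0.02, 0.113, 0.001, 0], [0.025, 0.113, 0.001, 0], [0.025, 0.113, 0.001, 0]]}}

```text
time: 13.42
tool_pos: [0.4819, -0.0424, 0.031]
tool_rot: [-0.479, 1.57, 2.871]
contact_force: [0.2, 0.1, -1.0]
opening: 0.0135
```

Run:
```python
from h import *
s=st(); print(plan([.4833,-.0435,.028],s=s))
im=robot.read_camera('wrist')[:,:,::-1]; cv2.imwrite('pics/w11.png',cv2.resize(im[130:330,150:400],None,fx=3,fy=3,interpolation=2))
```

```text
13.43 [ 0.4819 -0.0424  0.031 ] y [ 0.208 -0.978 -0.001] z [-0.978 -0.208  0.001] F [ 0.2  0.1 -1. ] op 0.0135 q6 1.12
(array([ 0.0074,  0.0033, -0.0028]), 0.0)
```

View pics/w11.png

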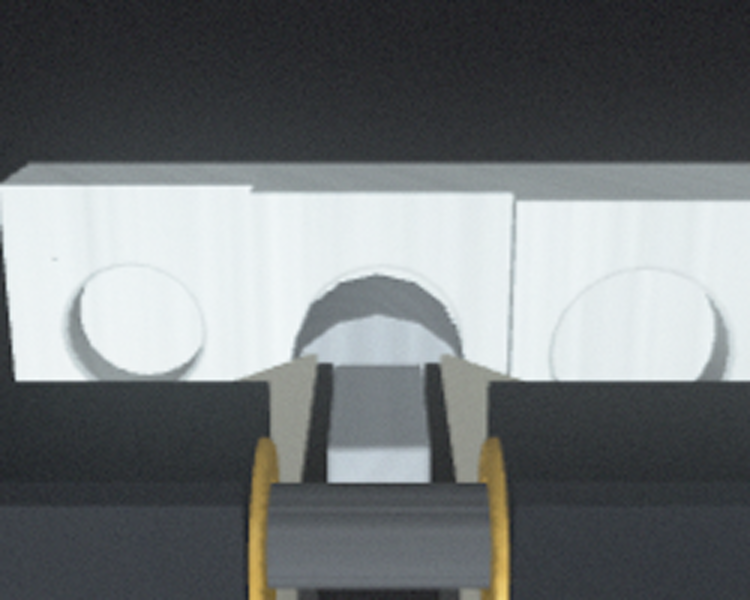

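>>> {"op": "move_arm", "data": {"increments": [[0.002, 0.0025, -0.0028, 0], [0.004, 0.0025, -0.0028, 0], [0.004, 0.0025, -0.0028, 0]]}}

```text
time: 13.85
tool_pos: [0.4838, -0.0438, 0.0298]
tool_rot: [1.563, 1.571, -1.37]
contact_force: [-0.0, 0.2, -1.2]
opening: 0.0139
```

>>> {"op": "move_arm", "data": {"increments": [[0.002, 0, 0, 0], [0.002, 0, 0, 0]]}}

```text
time: 14.1
tool_pos: [0.4837, -0.0439, 0.0289]
tool_rot: [0.213, 1.571, -2.721]
contact_force: [-0.9, -0.2, -0.7]
opening: 0.0139
```

>>> {"op": "move_arm", "data": {"increments": [[0.002, 0, 0, 0], [0.002, 0, 0, 0]]}}

```text
time: 14.35
tool_pos: [0.4838, -0.0439, 0.0281]
tool_rot: [1.931, 1.571, -1.002]
contact_force: [0.9, 0.2, -0.4]
opening: 0.0138
```

>>> {"op": "move_arm", "data": {"increments": [[0.002, 0.0005, 0.001, 0], [0.002, 0.0005, 0.001, 0]]}}

```text
time: 14.6
tool_pos: [0.4838, -0.044, 0.028]
tool_rot: [2.992, 1.57, 0.059]
contact_force: [0.0, 2.4, 4.4]
opening: 0.0138
```

>>> {"op": "move_arm", "data": {"increments": [[0.001, 0, 0, 0], [0.001, 0, 0, 0]]}}

```text
time: 14.85
tool_pos: [0.4839, -0.044, 0.0279]
tool_rot: [2.911, 1.569, -0.022]
contact_force: [-1.3, 3.4, 9.7]
opening: 0.0139
```

>>> {"op": "move_arm", "data": {"increments": [[0.001, 0, 0, 0], [0.001, 0, 0, 0]]}}

```text
time: 15.1
tool_pos: [0.4839, -0.044, 0.0278]
tool_rot: [2.891, 1.569, -0.042]
contact_force: [-2.1, 3.2, 11.9]
opening: 0.0135
```

It stopped at 27.8–28 mm with 12 N, so it does not go in, but the side force (+y 3 N) hints I'm a bit off centre. I ease up, shift 0.6 mm toward +y and press again, to be sure.

>>> {"op": "move_arm", "data": {"increments": [[-0.005, -0.0016, 0.0005, 0], [-0.005, -0.0016, 0.0005, 0]]}}

```text
time: 15.35
tool_pos: [0.483, -0.0436, 0.0285]
tool_rot: [1.04, 1.571, -1.893]
contact_force: [-0.3, 0.1, -1.0]
opening: 0.0138
```

>>> {"op": "move_arm", "data": {"increments": [[0.003, 0, 0, 0], [0.003, 0, 0, 0]]}}

```text
time: 15.6
tool_pos: [0.4832, -0.0436, 0.0279]
tool_rot: [2.537, 1.57, -0.396]
contact_force: [-2.2, 1.1, 7.6]
opening: 0.0139
```

>>> {"op": "move_arm", "data": {"increments": [[0.002, 0, 0, 0], [0.002, 0, 0, 0]]}}

```text
time: 15.85
tool_pos: [0.4833, -0.0435, 0.0277]
tool_rot: [2.788, 1.57, -0.145]
contact_force: [-3.7, 0.9, 14.2]
opening: 0.0138
```

>>> {"op": "move_arm", "data": {"increments": [[0.001, 0, 0, 0], [0.001, 0, 0, 0]]}}

```text
time: 16.1
tool_pos: [0.4834, -0.0435, 0.0277]
tool_rot: [2.777, 1.57, -0.156]
contact_force: [-4.5, 3.1, 17.6]
opening: 0.0139
```

It held at 27.7 mm under 17 N on the second, shifted press, with no drop, so pocket 2 is too small. On to pocket 3.

>>> {"op": "move_arm", "data": {"increments": [[-0.02, 0, 0, 0], [-0.05, 0, 0, 0], [-0.05, 0, 0, 0]]}}

```text
time: 16.48
tool_pos: [0.4838, -0.0438, 0.047]
tool_rot: [2.633, 1.569, -0.3]
contact_force: [0.2, -0.2, -0.7]
opening: 0.0139
```

Run:
```python
from h import *
s=st(); print(plan([.4928,-.0881,.047],s=s))
```

```text
16.48 [ 0.4838 -0.0438  0.047 ] y [ 0.207 -0.978  0.001] z [-0.978 -0.207 -0.002] F [ 0.2 -0.2 -0.7] op 0.0139 q6 1.11
(array([0.0002, 0.1129, 0.001 ]), 0.0)
```

>>> {"op": "move_arm", "data": {"increments": [[0, 0.06, 0.001, 0], [0, 0.113, 0.001, 0], [0, 0.113, 0.001, 0], [0.015, 0.113, 0.001, 0], [0.022, 0.113, 0.001, 0]]}}

```text
time: 17.1
tool_pos: [0.4914, -0.0871, 0.0367]
tool_rot: [-0.569, 1.569, 2.782]
contact_force: [-0.6, -0.4, -1.0]
opening: 0.0134
```

>>> {"op": "move_arm", "data": {"increments": [[0, 0, 0, 0], [0, 0, 0, 0]]}}

```text
time: 17.35
tool_pos: [0.4921, -0.0876, 0.0374]
tool_rot: [0.954, 1.571, -1.978]
contact_force: [0.9, -0.1, -1.8]
opening: 0.0139
```

Run:
```python
from h import *
s=st(); print(plan([.4928,-.0881,.034],s=s))
im=robot.read_camera('wrist')[:,:,::-1]; cv2.imwrite('pics/w12.png',cv2.resize(im[130:330,150:400],None,fx=3,fy=3,interpolation=2))
```

```text
17.35 [ 0.4921 -0.0876  0.0374] y [ 0.207 -0.978  0.   ] z [-0.978 -0.207  0.   ] F [ 0.9 -0.1 -1.8] op 0.0139 q6 1.03
(array([ 0.0084,  0.0016, -0.0016]), 0.0)
```

View pics/w12.png

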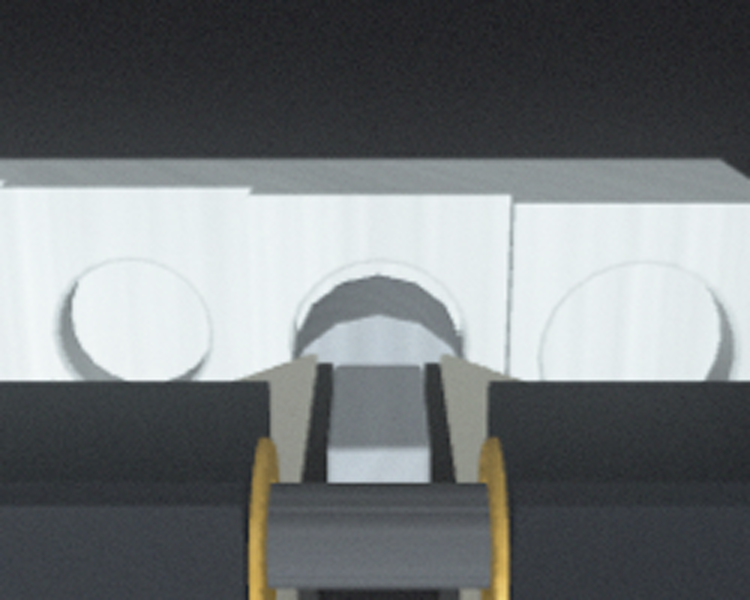

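Picture w12: pocket 3's rim (294–464, apex row 260) surrounds the puck (295–463, apex 275) concentrically. Going down gently.

>>> {"op": "move_arm", "data": {"increments": [[0.003, 0.001, -0.001, 0], [0.006, 0.001, -0.001, 0], [0.006, 0.001, -0.001, 0]]}}

```text
time: 17.77
tool_pos: [0.4924, -0.0882, 0.0349]
tool_rot: [-0.037, 1.571, -2.97]
contact_force: [0.2, 0.6, -1.0]
opening: 0.0137
```

>>> {"op": "move_arm", "data": {"increments": [[0.002, 0, 0, 0], [0.002, 0, 0, 0]]}}

```text
time: 18.02
tool_pos: [0.4925, -0.0882, 0.0341]
tool_rot: [-0.147, 1.571, -3.08]
contact_force: [-0.1, 0.1, -1.1]
opening: 0.0137
```

>>> {"op": "move_arm", "data": {"increments": [[0.002, 0, 0, 0], [0.002, 0, 0, 0]]}}

```text
time: 18.27
tool_pos: [0.4925, -0.0882, 0.0333]
tool_rot: [0.098, 1.571, -2.835]
contact_force: [-0.3, -0.5, -1.1]
opening: 0.014
```

>>> {"op": "move_arm", "data": {"increments": [[0.002, 0, 0, 0], [0.002, 0, 0, 0]]}}

```text
time: 18.52
tool_pos: [0.4925, -0.0882, 0.0325]
tool_rot: [0.128, 1.571, -2.805]
contact_force: [-0.1, -0.3, -1.7]
opening: 0.0137
```

It is entering pocket 3: below the 34 mm contact level with no force. Continuing in small steps.

>>> {"op": "move_arm", "data": {"increments": [[0.002, 0, 0, 0], [0.003, 0, 0, 0]]}}

```text
time: 18.77
tool_pos: [0.4925, -0.0882, 0.0313]
tool_rot: [0.404, 1.571, -2.529]
contact_force: [0.4, -0.4, -0.8]
opening: 0.014
```

>>> {"op": "move_arm", "data": {"increments": [[0.002, 0, 0, 0], [0.003, 0, 0, 0]]}}

```text
time: 19.02
tool_pos: [0.4925, -0.0882, 0.0301]
tool_rot: [0.796, 1.571, -2.137]
contact_force: [0.4, -0.6, -1.6]
opening: 0.014
```

>>> {"op": "move_arm", "data": {"increments": [[0.002, 0, 0, 0], [0.004, 0, 0, 0]]}}

```text
time: 19.27
tool_pos: [0.4925, -0.0882, 0.0285]
tool_rot: [1.476, 1.571, -1.457]
contact_force: [-0.6, -0.1, -0.2]
opening: 0.0135
```

Floor expected at about 24 mm.

>>> {"op": "move_arm", "data": {"increments": [[0.002, 0, 0, 0], [0.004, 0, 0, 0]]}}

```text
time: 19.52
tool_pos: [0.4925, -0.0882, 0.0269]
tool_rot: [1.585, 1.571, -1.348]
contact_force: [0.9, -0.1, -1.0]
opening: 0.0136
```

>>> {"op": "move_arm", "data": {"increments": [[0.002, 0, 0, 0], [0.004, 0, 0, 0]]}}

```text
time: 19.77
tool_pos: [0.4925, -0.0882, 0.0253]
tool_rot: [1.973, 1.571, -0.96]
contact_force: [0.5, -0.6, 0.3]
opening: 0.0139
```

>>> {"op": "move_arm", "data": {"increments": [[0.002, 0, 0, 0], [0.002, 0, 0, 0]]}}

```text
time: 20.02
tool_pos: [0.4925, -0.0882, 0.0245]
tool_rot: [0.32, 1.571, -2.613]
contact_force: [-0.7, 0.2, -0.3]
opening: 0.0136
```

>>> {"op": "move_arm", "data": {"increments": [[0.001, 0, 0, 0], [0.001, 0, 0, 0]]}}

```text
time: 20.27
tool_pos: [0.4925, -0.0882, 0.0242]
tool_rot: [1.711, 1.571, -1.222]
contact_force: [-0.2, 0.3, -1.2]
opening: 0.0139
```

>>> {"op": "move_arm", "data": {"increments": [[0.001, 0, 0, 0], [0.001, 0, 0, 0]]}}

```text
time: 20.52
tool_pos: [0.4927, -0.0882, 0.024]
tool_rot: [2.516, 1.57, -0.417]
contact_force: [-0.6, 0.4, 2.2]
opening: 0.0135
```

>>> {"op": "move_arm", "data": {"increments": [[0.001, 0, 0, 0], [0.001, 0, 0, 0]]}}

```text
time: 20.78
tool_pos: [0.4927, -0.0882, 0.024]
tool_rot: [2.567, 1.57, -0.366]
contact_force: [-1.0, 1.1, 5.3]
opening: 0.014
```

It is on the floor: TCP at 24.0 mm, 10 mm below the mouth level, with 5 N. Releasing.

>>> {"op": "move_arm", "data": {"increments": [[0, 0, 0, 0], [0, 0, 0, 0], [0, 0, 0, 0], [0, 0, 0, 0]], "gripper": 0.6}}

```text
time: 21.28
tool_pos: [0.4925, -0.0882, 0.0233]
tool_rot: [0.172, 1.571, -2.761]
contact_force: [-0.2, 0.4, 0.1]
opening: 0.0366
```

Run:
```python
from h import *
s=st()
im=robot.read_camera('wrist')[:,:,::-1]; cv2.imwrite('pics/w13.png',cv2.resize(im[130:330,150:400],None,fx=3,fy=3,interpolation=2))
```

```text
21.27 [ 0.4925 -0.0882  0.0233] y [ 0.207 -0.978  0.   ] z [-0.978 -0.207  0.   ] F [-0.2  0.4  0.1] op 0.0366 q6 1.03
```

View pics/w13.png

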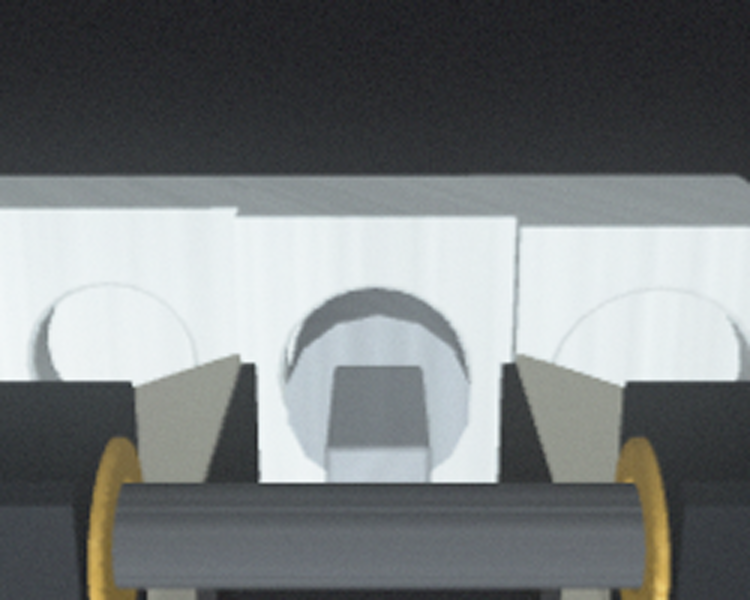

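The fingers are clear of the shank and the puck is sunk in pocket 3. Going straight up.

>>> {"op": "move_arm", "data": {"increments": [[-0.04, 0, 0, 0], [-0.1, 0, 0, 0], [-0.2, 0, 0, 0], [-0.3, 0, 0, 0], [-0.38, 0, 0, 0]]}}

```text
time: 21.95
tool_pos: [0.4927, -0.0883, 0.1771]
tool_rot: [2.552, 1.569, -0.381]
contact_force: [0.2, -0.1, 0.2]
opening: 0.0365
```

>>> {"op": "move_arm", "data": {"increments": [[0, 0, -0.1, 0], [0, 0, -0.1, 0], [0, 0, -0.1, 0], [0, 0, -0.1, 0]]}}

```text
time: 22.45
tool_pos: [0.5307, -0.08, 0.175]
tool_rot: [-0.353, 1.569, 2.997]
contact_force: [-0.4, -0.3, -0.3]
opening: 0.0367
```

Run:
```python
from h import *
s=st(); C=cam('wrist',s)
im=robot.read_camera('wrist')[:,:,::-1]; cv2.imwrite('pics/w14.png',im)
np.save('w14.npy',np.r_[s['tool_pos'],s['tool_rot']])
im=robot.read_camera('side')[:,:,::-1]; cv2.imwrite('pics/s14.png',im)
```

```text
22.45 [ 0.5307 -0.08    0.175 ] y [ 0.207 -0.978 -0.   ] z [-0.978 -0.207  0.001] F [-0.4 -0.3 -0.3] op 0.0367 q6 1.07
```

View pics/w14.png

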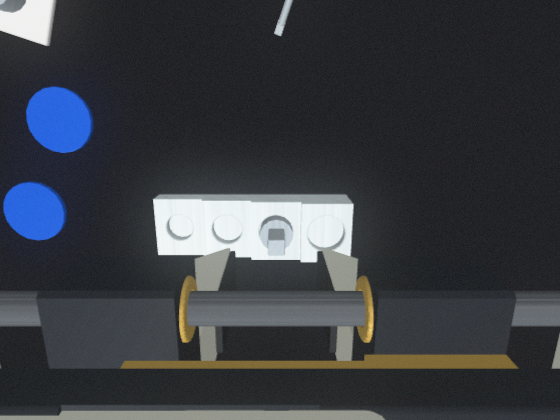

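View pics/s14.png

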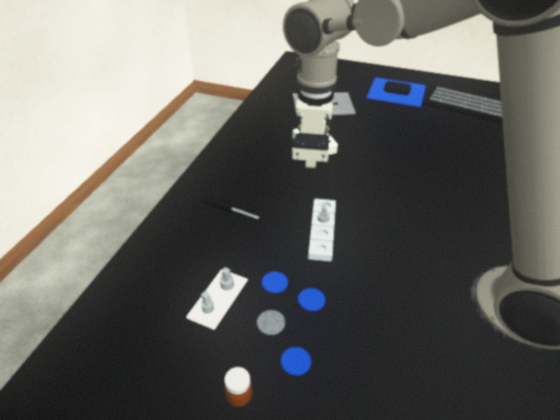

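Both views show the mount upright in pocket 3, at wrist (276,235) and side (323,213). The gripper is clear and everything else is in place.

```bash
python3 -c "
from cell import robot
print(robot.hand_in())"
```

```text
the job is handed in; nothing more can be done
None
```

The mount from the grey pad stands fully home in pocket 3 (the 30 mm one), released, and I handed the job in at about 22.5 s with the gripper clear.

- **Pocket 1:** I pressed it to about 8.5 N. It stayed on the mouth, at most about 0.2 mm in.
- **Pocket 2:** I pressed it twice, up to about 12 N and then about 18 N, with a 0.6 mm shift between. It stayed about 0.3 mm in. Side forces of 3–4 N showed the first two presses were slightly off centre, but not by enough to keep a fitting puck out.
- **Pocket 3:** It slid in with no force above the noise and reached the floor 10 mm below the mouth level, where I pressed it at about 5 N.

**Last checks:** The final wrist and side pictures show the mount upright in pocket 3 and the rack mounts, jar and driver where they were. I judged the seating depth from the tool height, not from a separate picture measurement.

**What disagreed:**
- **First grasp missed.** The fingers closed just above the shank without disturbing the mount. The pictures showed the finger ends about 25–28 mm behind the stated tool point. I lowered by that and gripped normally.
- **Camera heights read low.** They came out about 1.5–2 mm below the heights in the text, within the stated calibration.

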